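# Shut and bolt the spray booth

## Task

Get the spray booth ready for an injector test: slide its door fully shut so that the safety-switch plunger is pushed all the way in, then shoot the roof bolt fully home through the eye on the door. Leave the brass fitting and the wrench on the roof and the drip cup inside as they are.

Things in the scene. Friction and masses are not known exactly. Their poses are not given: they have to be found in the camera images.
- booth: Fixed clear polycarbonate spray booth, aluminium edges, steel floor: 260 (its x) by 420 (its y) by 270 mm high. Origin: centre of its underside; x runs from its front (robot side, -x) to its back, y along the front, z up. Clear roof at z = 270 mm. Doorway: the +y half of the front. A silver injector on a fork is fixed inside.
- door (a joint): How far the sliding door stands open, m: 0 = shut against its stop, 0.18 = fully open; it shuts towards the booth's +y. Framed clear panel 195 wide, 10 mm thick, mid-plane at x = -150, top edge at z = 260 mm of the booth. It takes about 5 N to slide and stays where left; the plunger adds up to 3 N in the last 12 mm and cannot push it back.
- door_handle (a point): Top end, on the axis, of the upright 10 mm steel pull bar on the door: from here it runs 130 mm straight down, 35 mm in front of the door's face, joined to the door at both ends. z = 245 mm; moves with the door (at x = -190, y = 60 mm of the booth when shut); axes as the booth.
- keeper_eye (a point): Centre of the 16 mm eye in the keeper, a steel plate 5 mm thick (along the booth's x), 36 mm wide, standing up from the door's leading top corner to z = 305 mm. The eye's axis is the booth's x, at z = 283 mm. Moves with the door; axes as the booth. In line with the bolt when the door is fully shut.
- interlock (a joint): How far the red switch plunger is pushed in, m: 0 = out, 0.012 = all the way, as it is when the door is fully shut. 10 mm thick, sprung (1.3 to 2.7 N); it sticks out of the yellow safety switch at the booth's +y front corner and is pushed by the door's leading edge.
- bolt: Steel bolt, 0.14 kg: 12 mm rod 130 mm long, round nose to the booth's -x, sliding along x in a slotted dark barrel on the roof (22 mm wide, top at z = 293, at y = 165 mm of the booth). Origin: rod's underside below the knob; z up. Slides at about 1 N, may lean 0.1 rad. Home: pushed to the booth's -x until its stem meets the slot's front end, origin at x = -105 mm of the booth.
- bolt_knob (a point): Centre of the bolt's black upright knob, 16 mm across and 16 mm high, on a 6 mm stem, 32 mm above the bolt's origin; its middle is at z = 308 mm, its underside 7 mm above the barrel.
- bolt_tip (a point): End of the bolt's nose, on the rod's axis, 67.5 mm in front of the knob's stem. When home it stands about 20 mm out of the front face of the keeper.
- fitting: Loose brass hexagon test fitting, 28 mm across and 46 mm tall, standing on the booth's roof. Origin: centre of its underside, z up. Bystander.
- wrench: Loose black nozzle wrench, 160 mm long, 38 mm wide, 8 mm thick, lying flat on the rear of the booth's roof. Origin: centre of its underside, x along its length. Bystander.
- cup: Loose blue plastic drip cup, 64 mm across, 52 mm tall, standing on the booth's floor under the injector. Origin: centre of its underside. Bystander.
Not all that is in view belongs to the job. Of the things that look like the bolt, the middle-sized one is meant.

How it is judged:
On the way:
1. the door is fully shut with the switch plunger pushed all the way in (value of joint door below 0.003 m and value of joint interlock above 0.009 m), for 0.2 s.
At the end, for the whole second after the job is handed in: Door within 3 mm of its stop, switch plunger in by at least 9 of 12 mm; bolt at rest through the eye, its tip at least 13.5 mm out of the front of the keeper (20 mm when home) and within 5 mm of the eye's axis; fitting upright; fitting, wrench and cup within 20 mm of their starts (all of step 1 and x of bolt_tip in the frame of keeper_eye below -0.016 m and y of bolt_tip in the frame of keeper_eye between -0.005 and 0.005 m and z of bolt_tip in the frame of keeper_eye between -0.005 and 0.005 m and linear speed of bolt below 0.02 m/s and distance of each of fitting, wrench, cup from where it was at the start of the episode below 0.02 m and angle between fitting's own z axis and vertical below 0.3 rad); the robot touches nothing.
It fails at once if the brass fitting is shifted by more than 20 mm or tipped over (distance of fitting from where it was at the start of the episode above 0.02 m or angle between fitting's own z axis and vertical above 0.5 rad).
It fails at once if the wrench is shifted by more than 20 mm (distance of wrench from where it was at the start of the episode above 0.02 m).
It fails at once if the drip cup is shifted by more than 20 mm (distance of cup from where it was at the start of the episode above 0.02 m).
It also fails if it takes over 51 s, if anything falls off the work surface, if the arm or the gripper's body presses on something with over 40 N, if the wrist force passes 120 N, or if a joint passes its speed limit or range.

## Robot

A 7-joint arm with a two-finger parallel gripper is mounted at the origin on the work surface. World frame = base frame: x ahead of the robot, y to its left, z up, the work surface at z = 0. Lengths are in m, angles in rad, forces in N, time in s.
With the tool pointing down it reaches from about 0.4 to 0.85 m from the base axis. Payload 10.4 kg.
Tool frame: the origin (TCP) lies between the finger pads; the fingertips stand manip.tip_extent ahead of it and the grasp point (between the pads) lies 6 mm ahead of it (manip.tip_extent is the distance from the TCP to the fingertips, in m); z points along the fingers, y is the line along which they close (so a half turn about z gives the same grasp; the last joint's range is limited). The gripper opens to 85 mm and grips with 20 to 120 N. Pads are 22 mm wide; open, the fingers measure 114 mm over their backs; the gripper's body (76 mm by 85 mm) begins 54 mm behind the grasp point. The pads swing forward as they close: fully open they stand 13 mm farther back than shut.
Start: joints at [1.129, 0.332, -0.065, 1.46, 0.022, 1.35, -0.088], TCP at [0.254, -0.571, 0.256] pointing down, gripper open.
Joint ranges: [-2.6, 2.6], [-0.5, 2.12], [-1.47, 1.34], [0.16, 2.42], [-1.27, 4.41], [0.06, 2.06], [-2.6, 2.6]. Speed limits (rad/s): [2.22, 2.22, 2.79, 2.79, 3.14, 3.14, 3.14].

## Interface

Orientations are given as a unit quaternion [x, y, z, w].
In Python, from workcell import get_obs, optics, workorder, manip gives the robot as it stands.
- The arm moves only by the tool jog_arm, never from a script. Its argument "increments" is a list of rows, each a list of 7 numbers: the shift along the tool's x, y, z in m, then the turn, a rotation vector about the tool's x, y, z in rad, then the opening, from -1 (shut) to 1 (fully open). A call has 1 to 5 rows; each row is the pose to reach, as a shift and turn from the pose commanded when the call began, along the tool's axes at that moment; what a row does not reach only later rows make up. A row lasts 1/12 s, in which the tool goes at most 41.7 mm and 7.16 degrees, less where a joint would pass 70% of its speed; a pose out of reach is approached as far as the arm can. A call with a gripper value outside its range is refused whole. The fingers move at their own pace and stop on an object; "grip_force" is the grip in N (left out, the last holds). Time passes only in rows, so rows that repeat a pose let the fingers close. It gives the time, the measured TCP pose, the force, the opening and the grip force at its end, in the units of the state.
- get_obs(): the state, without advancing time (a new reading comes with each control period).
- optics.camera(name): name is "side" or "top" or "wrist"; returns a dict with "color" (384x512x3 uint8, red, green, blue), "depth" (384x512 float32, m along the optical axis (not along the pixel's ray), 0 where there is no reading), "K" (3x3 intrinsics, pixels), "R" (3x3) and "t" (3): a world point X has camera coordinates R X + t. Camera axes: x right, y down, z forward; pixel columns grow to the right and rows downward; lengths in m; the calibration is good to about 2 mm. A picture is of the moment at which its call begins.
- workorder.hand_in(): hands the job in; it is judged then, once.
The state is a dict: "clock": time; "joint_pos": joint angles; "joint_velocities": joint speeds; "tau": joint torques, N m; "position": TCP position; "ee_rot": TCP orientation; "ft_force": force on the tool from outside, world axes, zero at the start; "torque": the same for the moment, N m; "grip_width": opening from 0.0 (shut) to 1.0 (fully open); "grasp_force": force on a finger pad.
Only numpy, scipy, OpenCV 4.12 (cv2) and the standard library are available. Lean on these libraries where they do the work, as an engineer would, in place of code of your own. Each camera call takes 0.05 s, during which the arm holds its last target. There are 200 camera calls.

## Working session

There is one attempt and no reset: what is moved stays moved. The work goes in short steps, Python scripts to look and compute and a tool call to move; the robot and the scene stay as the last step left them, time stands still between calls to the robot, and variables do not carry over. Pictures are saved under pics/ and viewed, at most 10 in all, crops included, and the job is handed in when it is done.

Besides the shell and the picture viewer there is one more tool, called after ">>>" as a command line: name --pt "numbers of a row" for each row, then --argument value for the rest. jog_arm: Moves the arm, as the interface text tells. Its arguments: {"type":"object","properties":{"increments":{"type":"array"},"grip_force":{"type":"number"}},"required":["increments"]}

```bash
mkdir -p pics
cat > h.py <<'E'
import numpy as np, cv2, pickle
from workcell import get_obs, optics, workorder, manip
def snap(n):
    c=optics.camera(n); pickle.dump(c,open(f'{n}.pkl','wb')); return c
def load(n): return pickle.load(open(f'{n}.pkl','rb'))
def world(c,u,v,d=None):
    d=c['depth'][int(v),int(u)] if d is None else d
    p=np.linalg.inv(c['K'])@[u,v,1]*d
    return c['R'].T@(p-c['t'])
def atz(c,u,v,z):
    r=c['R'].T@(np.linalg.inv(c['K'])@[u,v,1]); o=-c['R'].T@c['t']
    return o+r*(z-o[2])/r[2]
def proj(c,X):
    p=c['K']@(c['R']@np.array(X)+c['t']); return p[:2]/p[2]
E
python3 - <<'E'
from h import *
s=get_obs(); print(s['clock'],s['position'],s['ee_rot'],manip.tip_extent)
a=snap('top');b=snap('side')
cv2.imwrite('pics/top.png',cv2.resize(a['color'][:,:,::-1],(800,600),interpolation=2))
cv2.imwrite('pics/side.png',cv2.resize(b['color'][:,:,::-1],(800,600),interpolation=2))
for c in(a,b): print(-c['R'].T@c['t'],c['R'][2],c['K'][0,0])
E
```

```text
0.0 [ 0.2540201  -0.57067609  0.2555163 ] [ 9.78151604e-01  2.07891613e-01 -1.98148066e-04 -6.91114313e-04] 0.025
[ 0.48740741 -0.03787905  1.05731114] [ 0.12135893 -0.00806727 -0.99257591] 435.4829076059191
[ 0.10005048 -0.03589917  0.91488289] [ 0.57062721  0.01347174 -0.82109871] 432.4019559409032
```

View pics/top.png

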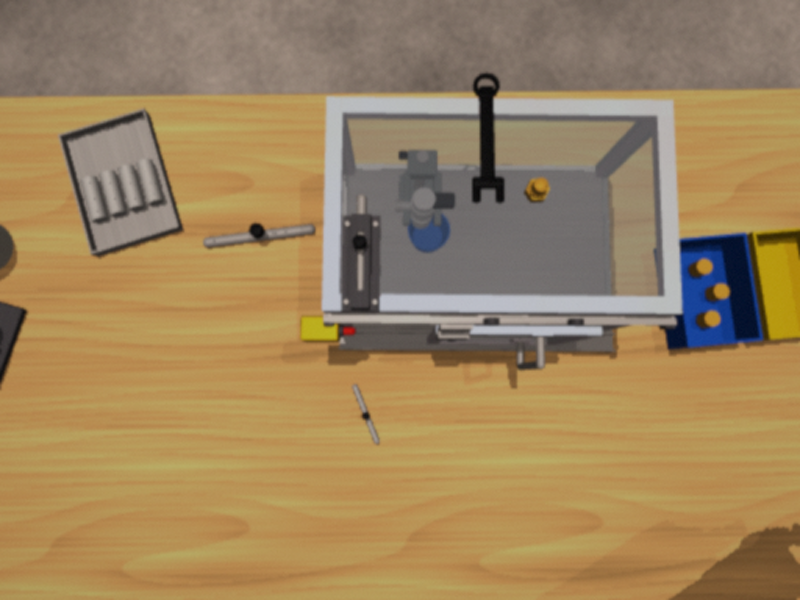

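View pics/side.png

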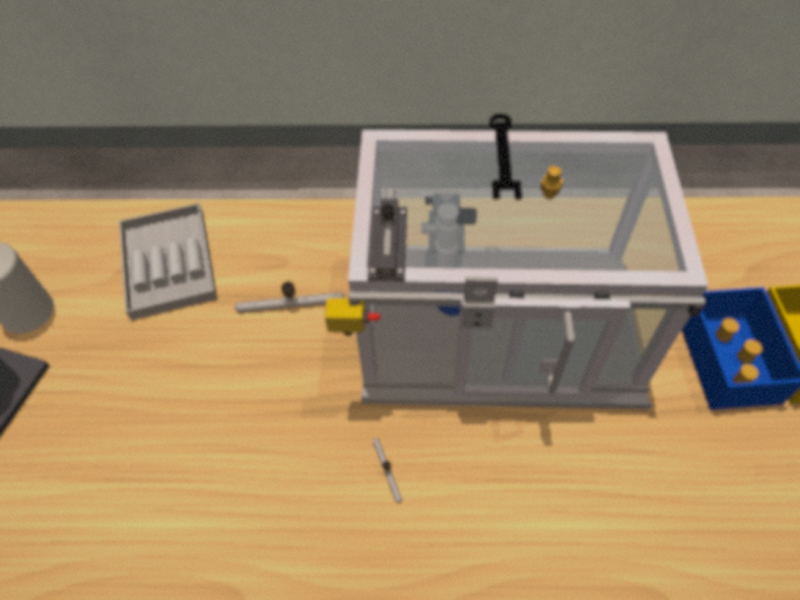

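The top view shows three bolt-like things: a long one on the table (258,232), a short one on the table (365,415), and the one in the roof barrel with its knob at (360,243). The barrel one is middle-sized and sits in the slot, so it is the one meant. The handle is near (541,340), the plunger at (348,330), the fitting at (538,188) and the wrench at (487,140).

Run:
```python
from h import *
c=load('top');s=load('side')
k=.64
P=[atz(c,u*k,v*k,.27) for u,v in[(327,98),(673,101),(680,314),(323,312)]]
for p in P: print('corner',p.round(3))
print([round(float(np.linalg.norm(P[i]-P[(i+1)%4])),3) for i in range(4)])
print('knob',atz(c,360*k,242*k,.316).round(3),world(c,360*k,242*k).round(3), atz(s,388*k,210*k,.316).round(3),world(s,388*k,210*k).round(3))
print('handle top',atz(c,541*k,338*k,.245).round(3),world(c,541*k,338*k).round(3),'side',atz(s,570*k,316*k,.245).round(3),world(s,570*k,318*k).round(3))
print('plunger',world(c,348*k,330*k),'barrel ends',atz(c,363*k,215*k,.293),atz(c,359*k,308*k,.293))
print('fitting',atz(c,538*k,186*k,.316),'keeper side',world(s,480*k,288*k))
A=cv2.resize(c['color'][185:245,195:360],(800,290),interpolation=cv2.INTER_CUBIC)
B=cv2.resize(c['color'][110:205,195:265],(0,0),fx=3.1,fy=3.1,interpolation=cv2.INTER_CUBIC)
C=cv2.resize(s['color'][110:270,220:390],(0,0),fx=1.85,fy=1.85,interpolation=cv2.INTER_CUBIC)
o=np.zeros((600,800,3),np.uint8);o[:290]=A;o[295:295+B.shape[0],:B.shape[1]]=B;o[295:295+C.shape[0],300:300+C.shape[1]]=C
cv2.imwrite('pics/crop.png',o[:,:,::-1])
```

```text
corner [0.825 0.04  0.27 ]
corner [ 0.817 -0.379  0.27 ]
corner [ 0.558 -0.371  0.27 ]
corner [0.566 0.045 0.27 ]
[0.419, 0.259, 0.416, 0.26]
knob [ 0.639 -0.001  0.316] [ 0.639 -0.001  0.315] [ 0.635 -0.003  0.316] [ 0.636 -0.003  0.315]
handle top [ 0.534 -0.213  0.245] [ 0.533 -0.212  0.251] side [ 0.531 -0.217  0.245] [ 0.526 -0.216  0.248]
plunger [0.5475969  0.01862068 0.22564815] barrel ends [ 0.67468382 -0.00371846  0.293     ] [0.56742711 0.00153171 0.293     ]
fitting [ 0.69998318 -0.20110896  0.316     ] keeper side [ 0.53866808 -0.10819649  0.29183224]
```

View pics/crop.png

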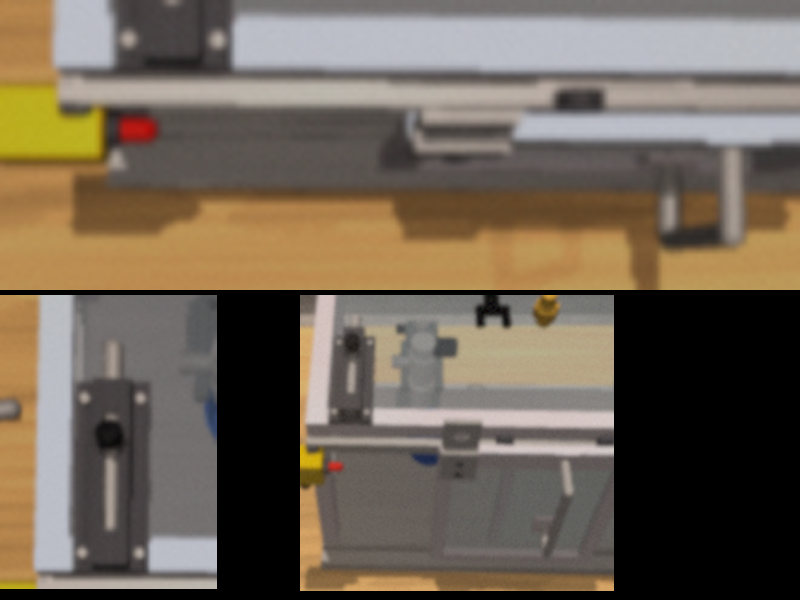

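The crop confirms the barrel bolt: its knob is mid-slot and free to slide forward about 50 mm. The handle's front end is at crop (733,240). The measured roof is 0.419 x 0.260 m, which matches the given size.

```bash
cat >> h.py <<'E'
from scipy.spatial.transform import Rotation as Rn
YAW=-.02; C0=np.array([.6915,-.166,0])
def b2w(p): return C0+Rn.from_euler('z',YAW).apply(p)
def to(X):
    s=get_obs(); R=Rn.from_quat(s['ee_rot'])
    want=Rn.from_euler('z',YAW)*Rn.from_euler('x',np.pi)
    r=(R.inv()*want).as_rotvec()
    print('t',s['clock'],'pos',s['position'].round(4),'F',s['ft_force'].round(1),'shift',R.inv().apply(np.array(X)-s['position']).round(4),'turn',r.round(3))
E
python3 - <<'E'
from h import *
c=load('top')
h=atz(c,346.2,233.5,.245);print('handle',h, 'open',(-.0+np.dot(b2w([-.19,.06,0])-h,[.02,1,0])))
print('shut handle',b2w([-.19,.06,0]),'home knob',b2w([-.105,.165,0]),'knob now',b2w([-.055,.165,0]))
to([h[0],h[1]-.055,.236])
E
```

```text
handle [ 0.50174033 -0.21190334  0.245     ] open 0.10971103713110175
shut handle [ 0.50273792 -0.10221225  0.        ] home knob [0.58982078 0.00106686 0.        ] knob now [6.39810780e-01 6.69277681e-05 0.00000000e+00]
t 0.1 pos [ 0.254  -0.5707  0.2556] F [ 0.  -0.1 -0.6] shift [ 0.3499 -0.1768  0.0198] turn [-0.001  0.     0.439]
```

>>> jog_arm --pt "0.035 -0.017 0 0 0 0.11 -1" --pt "0.07 -0.035 0 0 0 0.22 -1" --pt "0.105 -0.053 0 0 0 0.33 -1" --pt "0.14 -0.07 0 0 0 0.44 -1" --pt "0.175 -0.088 0 0 0 0.44 -1"

```text
clock: 0.52
position: [0.379, -0.4178, 0.2561]
ee_rot: [1.0, -0.014, -0.0, -0.0]
ft_force: [0.5, -1.2, 0.0]
grip_width: 0.3
grasp_force: 0.0
```

```bash
python3 -c "
from h import *
to([.502,-.267,.236])"
```

```text
t 0.5167 pos [ 0.379  -0.4178  0.2561] F [ 0.5 -1.2  0. ] shift [ 0.1186 -0.1542  0.02  ] turn [-0.     0.    -0.009]
```

>>> jog_arm --pt "0.025 -0.031 0 0 0 0 -1" --pt "0.05 -0.062 0 0 0 0 -1" --pt "0.075 -0.093 0 0 0 0 -1" --pt "0.1 -0.124 0.01 0 0 0 -1" --pt "0.119 -0.154 0.02 0 0 0 -1"

```text
clock: 0.93
position: [0.5023, -0.2658, 0.2363]
ee_rot: [1.0, -0.01, 0.001, 0.0]
ft_force: [0.4, -0.1, -0.9]
grip_width: 0.007
grasp_force: 0.0
```

Run:
```python
from h import *
to([.503,-.23,.236])
b=snap('side')
cv2.imwrite('pics/s2.png',cv2.resize(b['color'][100:280,200:440][:,:,::-1],(800,600),interpolation=2))
```

```text
t 0.9333 pos [ 0.5023 -0.2658  0.2363] F [ 0.4 -0.1 -0.9] shift [ 0.     -0.0358  0.0003] turn [ 0.    -0.001 -0.   ]
```

View pics/s2.png

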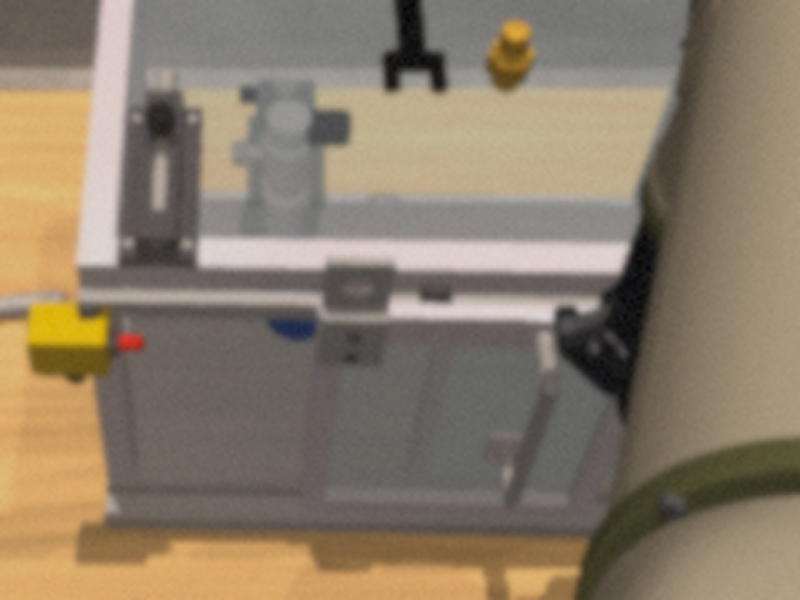

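The fingers stand just on the -y side of the bar (545,345), level with its top. I can push now.

>>> jog_arm --pt "0 -0.015 0 0 0 0 -1" --pt "0 -0.03 0 0 0 0 -1" --pt "0 -0.045 0 0 0 0 -1" --pt "0 -0.06 0 0 0 0 -1" --pt "0 -0.075 0 0 0 0 -1"

```text
clock: 1.4
position: [0.5013, -0.1942, 0.2365]
ee_rot: [1.0, -0.012, 0.0, 0.001]
ft_force: [2.1, -5.9, -4.4]
grip_width: 0.003
grasp_force: 2.7
```

>>> jog_arm --pt "0 -0.012 0 0 0 0 -1" --pt "0 -0.024 0 0 0 0 -1" --pt "0 -0.032 0 0 0 0 -1" --pt "0 -0.04 0 0 0 0 -1" --pt "0 -0.045 0 0 0 0 -1"

```text
clock: 1.82
position: [0.5024, -0.148, 0.2364]
ee_rot: [1.0, -0.011, -0.0, 0.0]
ft_force: [-2.3, -5.1, -0.4]
grip_width: 0.003
grasp_force: 2.4
```

Run:
```python
from h import *
to([.503,-.13,.236])
b=snap('side')
cv2.imwrite('pics/s3.png',cv2.resize(b['color'][120:280,200:413][:,:,::-1],(800,600),interpolation=2))
```

```text
t 1.8167 pos [ 0.5024 -0.148   0.2364] F [-2.3 -5.1 -0.4] shift [ 0.0002 -0.018   0.0004] turn [ 0.001  0.001 -0.002]
```

View pics/s3.png

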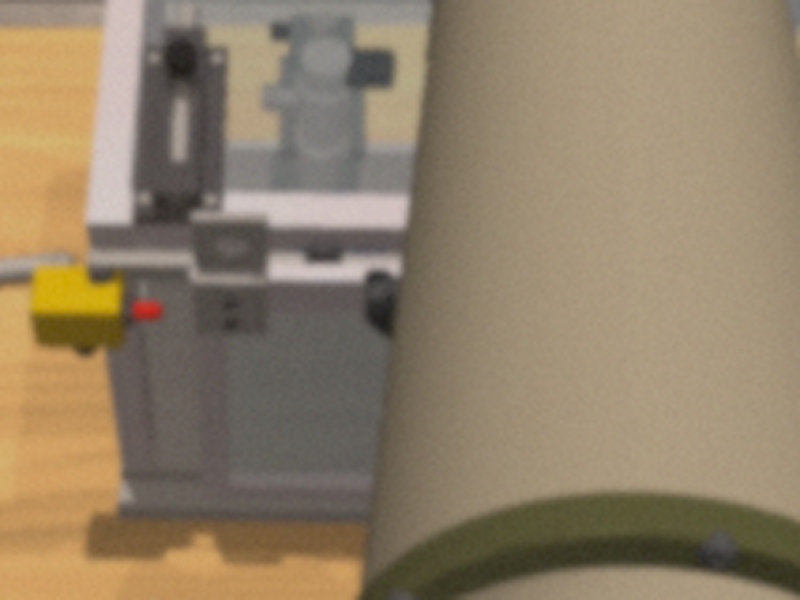

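The door is moving. The keeper at (230,245) still has about 30 mm to go to the bolt line. Plunger at (147,310).

>>> jog_arm --pt "0 -0.005 0 0 0 0 -1" --pt "0 -0.01 0 0 0 0 -1" --pt "0 -0.014 0 0 0 0 -1" --pt "0 -0.017 0 0 0 0 -1" --pt "0 -0.02 0 0 0 0 -1"

```text
clock: 2.28
position: [0.503, -0.1292, 0.2365]
ee_rot: [1.0, -0.011, -0.0, 0.001]
ft_force: [-2.6, -6.6, 1.3]
grip_width: -0.001
grasp_force: 3.3
```

>>> jog_arm --pt "0 -0.002 0 0 0 0 -1" --pt "0 -0.004 0 0 0 0 -1" --pt "0 -0.006 0 0 0 0 -1" --pt "0 -0.008 0 0 0 0 -1" --pt "0 -0.01 0 0 0 0 -1"

```text
clock: 2.7
position: [0.5032, -0.1209, 0.2365]
ee_rot: [1.0, -0.012, -0.0, 0.002]
ft_force: [-2.4, -16.8, -1.0]
grip_width: -0.003
grasp_force: 8.3
```

>>> jog_arm --pt "0 -0.001 0 0 0 0 -1" --pt "0 -0.002 0 0 0 0 -1" --pt "0 -0.002 0 0 0 0 -1" --pt "0 -0.002 0 0 0 0 -1"

```text
clock: 3.03
position: [0.5031, -0.1209, 0.2365]
ee_rot: [1.0, -0.013, 0.0, 0.002]
ft_force: [-2.5, -17.9, -0.6]
grip_width: 0.001
grasp_force: 8.8
```

The door is on its hard stop, at the expected y. I'll back off, rise, and move behind the knob.

>>> jog_arm --pt "0 0.02 0 0 0 0 -1" --pt "0 0.04 0 0 0 0 -1" --pt "0 0.04 -0.04 0 0 0 -1" --pt "0 0.04 -0.08 0 0 0 -1" --pt "0 0.04 -0.12 0 0 0 -1"

```text
clock: 3.45
position: [0.5026, -0.1558, 0.3579]
ee_rot: [1.0, -0.011, -0.0, -0.001]
ft_force: [0.5, -0.3, -0.9]
grip_width: 0.001
grasp_force: 0.0
```

Run:
```python
from h import *
to([.678,0.000,.40])
```

```text
t 3.45 pos [ 0.5026 -0.1558  0.3579] F [ 0.5 -0.3 -0.9] shift [ 0.172  -0.1596 -0.0419] turn [-0.001  0.    -0.001]
```

>>> jog_arm --pt "0.0 0 -0.04 0 0 0 -1" --pt "0.03 -0.027 -0.042 0 0 0 -1" --pt "0.06 -0.054 -0.042 0 0 0 -1" --pt "0.09 -0.081 -0.042 0 0 0 -1" --pt "0.12 -0.108 -0.042 0 0 0 -1"

```text
clock: 3.87
position: [0.6264, -0.0492, 0.399]
ee_rot: [1.0, -0.011, 0.001, -0.0]
ft_force: [0.5, 0.1, 0.1]
grip_width: -0.0
grasp_force: 0.0
```

>>> jog_arm --pt "0.026 -0.026 0 0 0 0 -1" --pt "0.052 -0.052 0 0 0 0 -1" --pt "0.052 -0.052 0.02 0 0 0 -1" --pt "0.052 -0.052 0.04 0 0 0 -1" --pt "0.052 -0.052 0.04 0 0 0 -1"

```text
clock: 4.28
position: [0.6777, 0.0013, 0.3537]
ee_rot: [1.0, -0.01, -0.003, -0.0]
ft_force: [-1.2, -0.5, -1.7]
grip_width: -0.0
grasp_force: 0.0
```

Run:
```python
from h import *
to([.678,0.000,.326])
a=snap('top');b=snap('side')
A=cv2.resize(a['color'][100:240,180:320],(400,400),interpolation=2)
B=cv2.resize(b['color'][100:240,190:330],(400,400),interpolation=2)
cv2.imwrite('pics/s4.png',np.hstack([A,B])[:,:,::-1])
```

```text
t 4.2833 pos [0.6777 0.0013 0.3537] F [-1.2 -0.5 -1.7] shift [0.0005 0.0013 0.0277] turn [-0.001  0.006  0.   ]
```

View pics/s4.png

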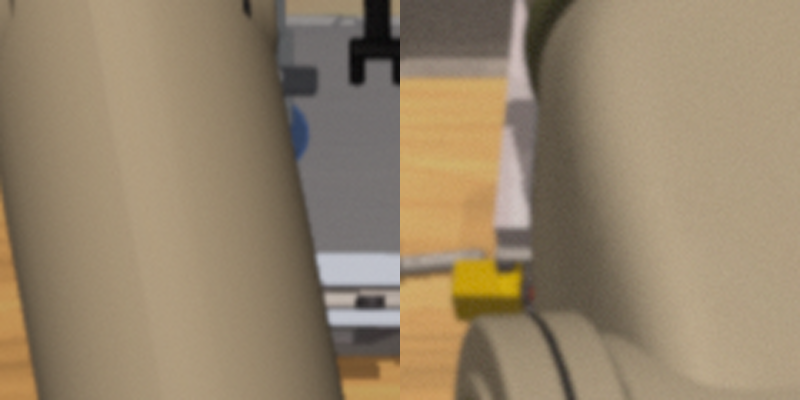

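The arm hides the barrel in both views. The plunger at (530,295) in the right half is nearly swallowed. I'll lower the tips to mid-knob height, watching the force.

>>> jog_arm --pt "0 0.001 0.01 0 0 0 -1" --pt "0 0.001 0.02 0 0 0 -1" --pt "0 0.001 0.028 0 0 0 -1" --pt "0 0.001 0.028 0 0 0 -1"

```text
clock: 4.72
position: [0.6776, -0.0011, 0.3283]
ee_rot: [1.0, -0.011, -0.001, 0.0]
ft_force: [-0.1, 0.1, 0.5]
grip_width: 0.001
grasp_force: 0.0
```

Run:
```python
from h import *
to([.609,0.001,.327])
b=snap('wrist')
cv2.imwrite('pics/w.png',b['color'][:,:,::-1])
```

```text
t 4.7167 pos [ 0.6776 -0.0011  0.3283] F [-0.1  0.1  0.5] shift [-0.0686 -0.0007  0.0015] turn [ 0.     0.002 -0.002]
```

View pics/w.png

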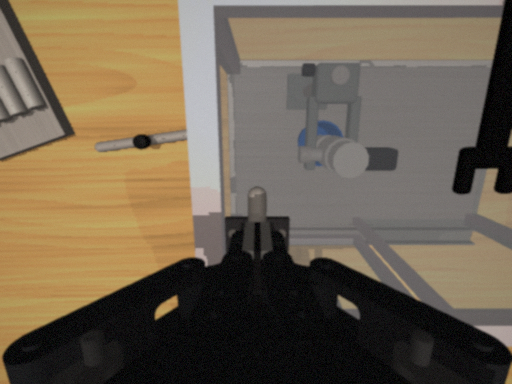

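The closed fingers are centred on the rod (both at column 257). Now I push toward -x.

>>> jog_arm --pt "-0.01 0 0.001 0 0 0 -1" --pt "-0.02 0 0.001 0 0 0 -1" --pt "-0.03 0 0.001 0 0 0 -1" --pt "-0.038 0 0.001 0 0 0 -1" --pt "-0.046 0 0.001 0 0 0 -1"

```text
clock: 5.18
position: [0.6319, 0.0003, 0.3298]
ee_rot: [1.0, -0.011, 0.0, 0.0]
ft_force: [2.4, -0.0, -0.9]
grip_width: -0.001
grasp_force: 0.7
```

>>> jog_arm --pt "-0.005 0 0 0 0 0 -1" --pt "-0.01 0 0 0 0 0 -1" --pt "-0.014 0 0 0 0 0 -1" --pt "-0.017 0 0 0 0 0 -1" --pt "-0.019 0 0 0 0 0 -1"

```text
clock: 5.6
position: [0.6133, 0.0007, 0.3297]
ee_rot: [1.0, -0.011, 0.001, 0.0]
ft_force: [3.3, 0.4, 3.0]
grip_width: -0.003
grasp_force: 1.4
```

>>> jog_arm --pt "-0.002 0 0 0 0 0 -1" --pt "-0.004 0 0 0 0 0 -1" --pt "-0.006 0 0 0 0 0 -1" --pt "-0.007 0 0 0 0 0 -1" --pt "-0.007 0 0 0 0 0 -1"

```text
clock: 6.02
position: [0.6078, 0.0007, 0.3303]
ee_rot: [1.0, -0.011, 0.003, -0.0]
ft_force: [11.7, -0.1, 3.0]
grip_width: -0.001
grasp_force: 5.8
```

The bolt stopped within 1 mm of the predicted home position. I'll retreat and look.

>>> jog_arm --pt "0.02 0 0 0 0 0 -1" --pt "0.03 0 0 0 0 0 -1" --pt "0.03 0 -0.04 0 0 0 -1" --pt "0.03 0 -0.08 0 0 0 -1" --pt "0.03 0.03 -0.1 0 0 0 -1"

```text
clock: 6.43
position: [0.6353, -0.0232, 0.4332]
ee_rot: [1.0, -0.006, 0.001, -0.002]
ft_force: [0.9, 0.6, 2.0]
grip_width: -0.002
grasp_force: 0.0
```

>>> jog_arm --pt "-0.01 0.04 0 0 0 0 -1" --pt "-0.03 0.075 0 0 0 0 -1" --pt "-0.05 0.11 0 0 0 0 -1" --pt "-0.08 0.14 0 0 0 0 -1" --pt "-0.11 0.17 0 0 0 0 -1"

```text
clock: 6.85
position: [0.5213, -0.1978, 0.4282]
ee_rot: [1.0, -0.011, -0.001, -0.001]
ft_force: [0.9, -0.3, 0.3]
grip_width: 0.005
grasp_force: 0.0
```

>>> jog_arm --pt "-0.02 0.03 0 0 0 0 -1" --pt "-0.04 0.06 0 0 0 0 -1" --pt "-0.06 0.09 0 0 0 0 -1" --pt "-0.08 0.12 0 0 0 0 -1" --pt "-0.08 0.12 0 0 0 0 -1"

```text
clock: 7.27
position: [0.4352, -0.3213, 0.4288]
ee_rot: [1.0, -0.016, -0.002, 0.001]
ft_force: [-0.9, -0.2, -0.1]
grip_width: -0.0
grasp_force: 0.0
```

Run:
```python
from h import *
to([.609,0.001,.327])
a=snap('top');b=snap('side')
A=cv2.resize(a['color'][40:230,180:370],(400,400),interpolation=2)
B=cv2.resize(b['color'][115:225,200:310],(400,400),interpolation=2)
cv2.imwrite('pics/s5.png',np.hstack([A,B])[:,:,::-1])
for n,p in [('home knob',[-.105,.165,.316]),('home tip',[-.1725,.165,.283])]: print(n,proj(a,b2w(p)),proj(b,b2w(p)))
```

```text
t 7.2667 pos [ 0.4352 -0.3213  0.4288] F [-0.9 -0.2 -0.1] shift [ 0.1637 -0.3278  0.1007] turn [ 0.002  0.003 -0.012]
home knob [229.25104768 182.76067114] [245.31103294 153.26350616]
home tip [229.71182745 222.99642817] [244.34788567 194.98595867]
```

View pics/s5.png

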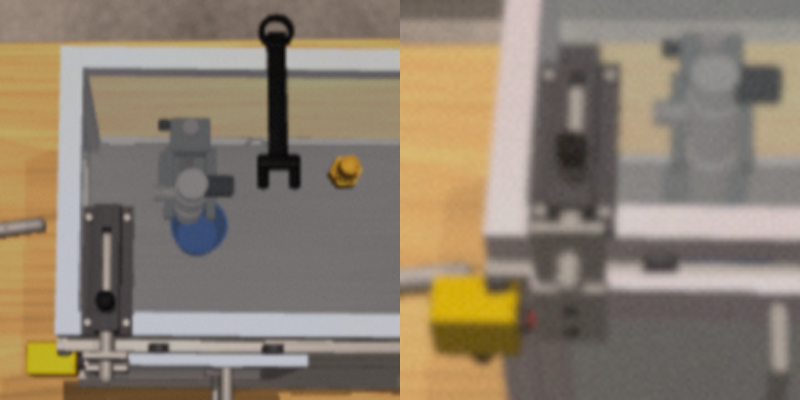

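The knob is at top px (230,182.5), against a predicted home of (229.3,182.8). The nose protrudes through the keeper, which is centred on the bolt at (570,265) in the right half. The plunger is in, and the fitting, wrench and cup haven't moved. The arm is clear.

```bash
python3 -c "
from h import *
print(workorder.hand_in())"
```

```text
the job is handed in; nothing more can be done
None
```

I shut the booth door against its stop, shot the roof bolt home through the eye, and handed the job in at about 7.3 s; the final pictures show the fitting, wrench and cup unmoved, but the hand-in gave no verdict.

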